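# Aim the exposure lamp and hold its sprung shutter half open

## Task

Swing and tilt the lamp by the ball on its rear handle until its beam points at the middle of the Petri dish on the black mat, keeping the shutter shut while you aim. Then slide the spring-closed shutter by its knob to half way, so that the dish gets half the light, without opening it much too far on the way, and finish holding it there: the program ends with the gripper still holding the knob at half travel and the lamp still aimed. Leave the dish and the other things on the bench where they are.

Things in the scene. Friction and masses are not known exactly. Their poses are not given: they have to be found in the camera images.
- lamp_stand: Exposure lamp's base, a white control box 129 x 109 x 34 mm with a post on top, fixed to the bench. Origin: centre of its underside, on the vertical swivel axis. Its x axis is the direction in which the lamp's front points at swivel 0, z up. On the post stands a U-shaped aluminium yoke (100 mm wide, with a black knob on each side at the tilt axis, 124 mm over the knobs) that carries a grey cylindrical lamp head, 73 mm in diameter over its fins.
- lamp_pivot (a point): Point where the vertical swivel axis and the horizontal tilt axis of the lamp cross, inside the lamp head, 165 mm above the bench; it never moves when the lamp is aimed. The beam's centre line runs from the ball of the rear handle through this point and through the middle of the window.
- lamp_window (a point): Middle of the 36 mm square window in the front of the lamp's shutter housing, 88 mm from the pivot. Its frame turns with the lamp head: x along the beam (out of the lamp), y to the lamp's left, z to the lamp's top. The dark steel shutter housing lies across the front of the head, 22 mm along x (66 to 88 mm ahead of the pivot), from 30 mm on the right to 68 mm on the left of the centre line, and from 28 mm below to 30 mm above it.
- lamp_swivel (a joint): Swivel of yoke and head about the vertical, rad, grows to the left (counter-clockwise from above), -1.6 to 1.6. Stiff: it stays where it is left; turning it takes about 0.9 N m.
- lamp_tilt (a joint): Tilt of the lamp head about the horizontal axis across it, rad; 0 is level, positive is front down (ball up), -0.3 to 0.95. Stiff: it stays where it is left; turning it takes about 0.8 N m.
- aim_ball: Black ball, 24 mm in diameter, on the end of the lamp's rear handle (a straight 8 mm steel rod); origin at its centre, 135 mm behind the pivot on the beam's centre line. It can be pinched from above and moved over the sphere round the pivot to aim the lamp. Axes as the window's.
- shutter (a joint): Travel of the sliding shutter blade behind the window, m: 0 shut, 0.040 fully open, half is 0.020. It slides to the lamp's left (window's +y, always level). A spring shuts it again when it is let go: 2 N when shut, rising by 150 N/m to 5 N at half and 8 N fully open.
- shutter_knob: Upright black knob on the shutter, a cylinder 16 mm in diameter and 22 mm high on a 7 mm stem, above the shutter housing; origin at its centre, 77 mm ahead of the pivot and 53 mm above the beam's centre line (23 mm above the housing's top); axes as the window's (z along the knob), so it leans forward as the lamp is tilted. It slides along y with the shutter. White lines on the housing's top mark 0, 10, 20 (the longest), 30 and 40 mm.
- mat: Black rubber mat, 115 x 115 x 3 mm, fixed to the bench, in front of the lamp; the dish to be lit stands on it. Origin: centre of its underside.
- dish_centre (a point): Centre of the Petri dish on the black mat (round, 62 mm in diameter, 15 mm high, loose), 7.5 mm above its underside: the point to aim at. The only dish on a mat.
- dish: The same Petri dish; origin at the centre of its underside.
- beaker: Bystander: clear beaker, 53 mm in diameter, 67 mm high; origin: centre of its underside.
- bottle: Bystander: amber bottle, 48 mm in diameter, 90 mm high; origin: centre of its underside.
- timer: Bystander: white timer, 60 x 68 x 21 mm; origin: centre of its underside.
- pen_block: Bystander: brown wooden pen block, 34 x 34 x 56 mm, upright; origin: centre of its underside.
Mind the look-alikes: they are no part of the job. Leave any blue or orange look-alike of the dish alone.

How it is judged:
By the outcome, as a careful person would: the job done as asked, in the order asked, and still so for the second after the job is handed in, while the arm keeps its last pose, push and grip.
It also fails if it takes over 45 s, if anything falls off the work surface, if the arm or the gripper's body presses on something with over 40 N, if the wrist force passes 120 N, or if a joint passes its speed limit or range.

## Robot

A 6-joint arm with a two-finger parallel gripper is mounted at the origin on a cart in front of the work surface, level with it; the furniture and walls round the work are solid. World frame = base frame: x ahead of the robot, y to its left, z up, the work surface at z = 0. Lengths are in m, angles in degrees, forces in N, time in s.
With the tool pointing down it reaches from about 0.325 to 0.775 m from the base axis. Payload 5.5 kg.
Tool frame: the origin (TCP) lies between the finger pads; the fingertips stand ahead of it and the grasp point (between the pads) lies 3 mm ahead of it (arm.tcp_to_tips is the z of the fingertips in the tool frame, in m); z points along the fingers, y is the line along which they close (so a half turn about z gives the same grasp; the last joint's range is limited). The gripper opens to 88 mm and grips with 3 to 60 N. Pads are 20 mm wide; open, the fingers measure 115 mm over their backs; the gripper's body (75 mm by 178 mm) begins 61 mm behind the grasp point.
Start: joints at [-70.399, 5.22, 70.514, -0, 104.267, -3.249], TCP at [0.233, -0.553, 0.219] pointing down, gripper open.
Joint ranges: [-164.24, 164.24], [-49.07, 125.15], [9.68, 141.18], [-86.29, 266.29], [3.28, 154.24], [-151.56, 151.56]. Speed limits (degrees/s): [147.25, 147.25, 172.46, 180, 180, 180].

## Interface

Orientations are given as [roll, pitch, yaw] about the fixed x, y, z axes, in that order (R = Rz(yaw) Ry(pitch) Rx(roll)).
In Python, from workcell import sensors, get_image, arm, nets gives the robot as it stands.
- The arm moves only by the tool arm_command, never from a script. Its argument "series" is a list of rows, each a list of 7 numbers: the turn, a rotation vector about the tool's x, y, z as a fraction of full scale, then the shift along the tool's x, y, z as a fraction of full scale, then the closure in counts, from 0 (fully open) to 255 (shut). A call has 1 to 20 rows; each row shifts and turns the commanded pose from where the row before left it, along the tool's axes as they then stand; what a row does not reach is not made up. Full scale, the value 1, is 0.05 m for a shift and 0.08 rad for a turn. A row lasts 1/10 s, in which the tool goes at most 50 mm and 8.59 degrees, less where a joint would pass 70% of its speed; a pose out of reach is approached as far as the arm can. A call with a number of a shift or a turn outside -1 to 1 is refused whole. A call with a gripper value outside its range is refused whole. The fingers move at their own pace and stop on an object; "grip_force" is the grip in N (left out, the last holds). Time passes only in rows, so rows that do not move let the fingers close. It gives the time, the measured TCP pose, the force, the opening and the grip force at its end, in the units of the state.
- sensors.state(): the state, without advancing time (a new reading comes with each control period).
- get_image(name): name is "side" or "top" or "wrist"; returns a dict with "pixels" (400x640x3 uint8, red, green, blue), "depth" (400x640 float32, m along the optical axis (not along the pixel's ray), 0 where there is no reading), "camera_matrix" (3x3 intrinsics, pixels), "T" (4x4, takes a point from camera to world coordinates); the wrist camera has in their place "hand_eye" (4x4, takes a point from camera to tool coordinates, whose origin is the TCP and whose axes are the flange's). Camera axes: x right, y down, z forward; pixel columns grow to the right and rows downward; lengths in m; the calibration is good to about 2 mm. A picture is of the moment at which its call begins: read the wrist's pose just before it.
- arm.job_done(): hands the job in; it is judged then, once.
Trained networks look in a picture, given as the dict that the camera call returned (one of the last four; its "shot" number tells which), for a name from the list of things; names that differ only in an ending like _2 or _b are one class to them, and where a whole thing is asked for, a point or a joint stands for the part that bears it (a point fixed in the world has none). Each returns a list of dicts, best first, with "conf" (0 to 1); they miss things now and then, are a little off and sometimes report something else, mostly with a low value. They report only what shows in the picture. A call takes as long as a camera call. They do not tell look-alikes from the thing itself.
- nets.trace(picture, name): "region" (400x640 bool, what is visible of it) and "pixel" ([row, column] in pixels, amid what is visible of it).
- nets.mark_of(picture, name): "pixel" ([row, column] in pixels: a listed point, or the origin of a listed thing).
The state is a dict: "time": time; "joint_positions": joint angles; "qvel": joint speeds; "tau": joint torques, N m; "tcp_pos": TCP position; "tcp_rot": TCP orientation; "ft_force": force on the tool from outside, world axes, zero at the start; "torque": the same for the moment, N m; "grip_width": opening from 0.0 (shut) to 1.0 (fully open); "gripper_force": force on a finger pad.
Only numpy, scipy, OpenCV 4.12 (cv2) and the standard library are available. Lean on these libraries where they do the work, as an engineer would, in place of code of your own. Each camera call takes 0.05 s, during which the arm holds its last target. There are 200 camera calls.

## Working session

There is one attempt and no reset: what is moved stays moved. The work goes in short steps, Python scripts to look and compute and a tool call to move; the robot and the scene stay as the last step left them, time stands still between calls to the robot, and variables do not carry over. Pictures are saved under pics/ and viewed, at most 10 in all, crops included, and the job is handed in when it is done.

Besides the shell and the picture viewer there is one more tool, called as name(argument=value, ...) on one line, values as JSON. arm_command: Moves the arm, as the interface text tells. Its arguments: {"type":"object","properties":{"series":{"type":"array","items":{"type":"array","items":{"type":"number"}}},"grip_force":{"type":"number"}},"required":["series"]}

```bash
mkdir -p pics; ls; cat > h.py <<'E'
import numpy as np, cv2
from scipy.spatial.transform import Rotation as Ro
from workcell import sensors, get_image, arm, nets
def tcp(s=None):
    s=s or sensors.state(); T=np.eye(4); T[:3,:3]=Ro.from_euler('xyz',s['tcp_rot'],degrees=True).as_matrix(); T[:3,3]=s['tcp_pos']; return T
def shot(n):
    s=sensors.state(); p=get_image(n)
    if 'T' not in p: p['T']=tcp(s)@p['hand_eye']
    return p
def ray(p,px):
    r,c=px; d=np.linalg.inv(p['camera_matrix'])@[c,r,1]; return p['T'][:3,3],p['T'][:3,:3]@d
def onz(p,px,z):
    o,d=ray(p,px); return o+d*(z-o[2])/d[2]
def deep(p,px):
    r,c=int(px[0]),int(px[1]); o,d=ray(p,px); w=p['depth'][max(r-1,0):r+2,max(c-1,0):c+2]; w=w[w>0]; return o+d*np.median(w) if len(w) else None
def proj(p,X):
    q=np.linalg.inv(p['T'])@np.append(X,1); q=p['camera_matrix']@q[:3]; return q[[1,0]]/q[2]
def save(p,f): cv2.imwrite('pics/'+f,p['pixels'][:,:,::-1])
E
python3 - <<'E'
from h import *
np.set_printoptions(precision=4,suppress=True)
print(arm.tcp_to_tips, sensors.state())
for n in ('top','side'):
    p=shot(n); save(p,n+'0.png'); print(n,p['T'],p['camera_matrix'][0])
    for k in ['lamp_pivot','lamp_window','aim_ball','shutter_knob','lamp_stand','dish_centre','dish','mat','beaker','bottle','timer','pen_block']:
        print(k,[(np.round(m['pixel'],1).tolist(),round(m['conf'],2),deep(p,m['pixel'])) for m in nets.mark_of(p,k)[:3]])
E
```

```text
pics
0.022 {'time': 0.0, 'joint_positions': array([-70.4018,   5.2631,  70.5794,  -0.0016, 104.2676,  -3.2497]), 'qvel': array([ 0.1015, -0.0365, -0.0642,  0.0086, -0.0096,  0.0445]), 'tau': array([ -0.0029, -44.6457, -40.6445,   0.0696,   0.0294,  -0.0002]), 'tcp_pos': array([ 0.2329, -0.5526,  0.218 ]), 'tcp_rot': array([-179.89  ,   -0.0047,   22.8476]), 'ft_force': array([ 1.0193,  0.0445, -0.4298]), 'torque': array([ 0.0183,  0.0155, -0.0294]), 'gripper_force': 0.0, 'grip_width': 0.9986275976504375}
top [[-0.0286 -0.9862  0.1633  0.3716]
 [-0.9995  0.0267 -0.014   0.1959]
 [ 0.0094 -0.1637 -0.9865  1.5075]
 [ 0.      0.      0.      1.    ]] [463.9546   0.     319.617 ]
lamp_pivot [([210.5, 341.2], 0.6, array([0.5569, 0.1166, 0.196 ]))]
lamp_window [([229.0, 313.8], 0.66, array([0.5262, 0.1963, 0.0003])), ([216.2, 335.3], 0.25, array([0.5412, 0.1339, 0.1946]))]
aim_ball []
shutter_knob [([219.3, 315.4], 0.4, array([0.5352, 0.1909, 0.1837]))]
lamp_stand [([265.4, 227.8], 0.75, array([0.4163, 0.4742, 0.0074])), ([219.1, 338.6], 0.67, array([0.5335, 0.1244, 0.1869]))]
dish_centre [
[... 1806 characters left out ...]
rray([0.5285, 0.4346, 0.0144])), ([285.2, 278.1], 0.62, array([0.6361, 0.4477, 0.0158])), ([267.3, 350.5], 0.52, array([0.457 , 0.2974, 0.0149]))]
mat [([265.0, 312.9], 0.57, array([0.5701, 0.3205, 0.0171])), ([308.2, 349.6], 0.34, array([0.4183, 0.4902, 0.0148]))]
beaker [([244.9, 366.0], 0.67, array([0.4372, 0.14  , 0.009 ])), ([193.5, 340.5], 0.56, array([0.5162, 0.2016, 0.2137]))]
bottle [([235.5, 298.7], 0.64, array([0.6792, 0.1295, 0.0018]))]
timer [([213.0, 381.2], 0.6, array([ 0.4216, -0.0958,  0.0201])), ([233.0, 296.9], 0.21, array([0.6873, 0.1252, 0.0084]))]
pen_block [([311.3, 349.3], 0.75, array([0.4184, 0.4919, 0.0058])), ([193.4, 333.3], 0.35, array([0.5506, 0.1543, 0.1901]))]
```

```bash
python3 - <<'E'
from h import *
a=cv2.imread('pics/top0.png')[150:300,190:440]; b=cv2.imread('pics/side0.png')[150:330,240:420]
a=cv2.resize(a,(800,480),interpolation=3); cv2.imwrite('pics/topc.png',a)
cv2.imwrite('pics/sidec.png',cv2.resize(b,(600,600),interpolation=3))
E
```

```text
(no output)
```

View pics/topc.png

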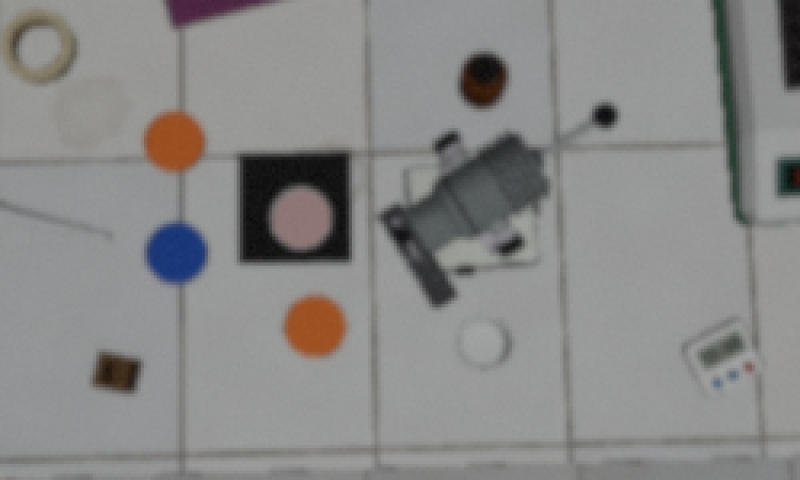

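View pics/sidec.png

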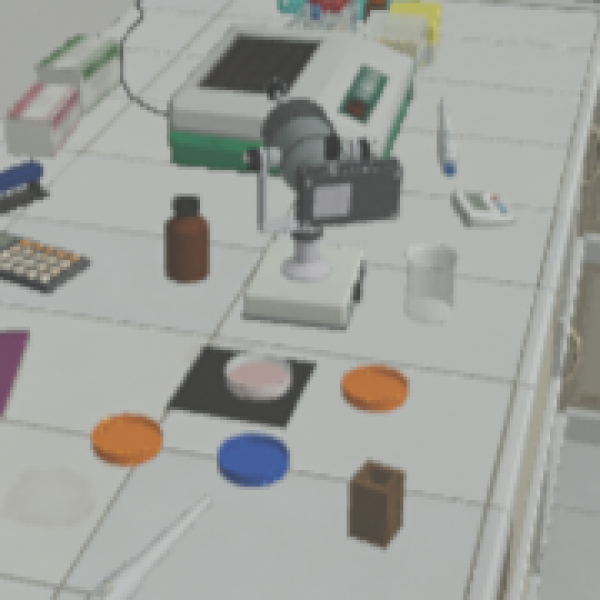

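The crops show the pink dish on the mat (top image around row 218, col 284). The lamp points roughly +y, with the ball at row 186, col 379 and the knob at row 221, col 314. The shutter is shut. The blue and orange dishes are the look-alikes. Next I refine the positions with trace.

```bash
python3 - <<'E'
from h import *
np.set_printoptions(precision=4,suppress=True)
P={}
for n in ('top','side'):
    p=shot(n); P[n]=p
    img=p['pixels'].astype(int); R,G,B=img[...,0],img[...,1],img[...,2]
    for k in ['aim_ball','dish','mat','lamp_stand','shutter_knob']:
        for t in nets.trace(p,k)[:3]:
            m=t['region']; ys,xs=np.where(m); print(n,k,round(t['conf'],2),np.round(t['pixel'],1),m.sum(),'ctr',ys.mean().round(1),xs.mean().round(1),'box',ys.min(),ys.max(),xs.min(),xs.max(),'rgb',img[m].mean(0).round(0))
p=P['top']
print('ball top@.165..', onz(p,(185.9,378.75),.165),onz(p,(185.9,378.75),.185), deep(p,(185.9,378.75)))
print('dish', onz(p,(218.1,284.1),.018))
# triangulate ball
def tri(a,pa,b,pb):
    o1,d1=ray(a,pa);o2,d2=ray(b,pb); s=np.linalg.lstsq(np.c_[d1,-d2],o2-o1,rcond=None)[0]; q1=o1+d1*s[0];q2=o2+d2*s[1]; return (q1+q2)/2,np.linalg.norm(q1-q2)
print(tri(p,(185.9,378.75),P['side'],(177.1,321.5)))
# box top points in top image
d=p['depth']; vv,uu=np.mgrid[0:400,0:640]
K=np.linalg.inv(p['camera_matrix']); X=np.stack([uu,vv,np.ones_like(uu)],-1)@K.T*d[...,None]; X=X@p['T'][:3,:3].T+p['T'][:3,3]
m=(abs(X[...,2]-.034)<.006)&(abs(X[...,0]-.55)<.12)&(abs(X[...,1]-.12)<.12)
print(m.sum(), cv2.minAreaRect(X[m][:,:2].astype(np.float32)))
E
```

```text
top aim_ball 0.5 [185.1 380.8] 46 ctr 185.9 378.4 box 183 189 375 382 rgb [51. 51. 52.]
top aim_ball 0.28 [211.6 338.2] 1356 ctr 212.5 338.6 box 183 246 308 382 rgb [76. 79. 80.]
top aim_ball 0.25 [211.9 279.8] 871 ctr 214.3 281.5 box 198 232 265 299 rgb [34. 34. 34.]
top dish 0.77 [218.3 283. ] 304 ctr 217.9 283.6 box 209 227 274 293 rgb [132. 112. 112.]
top dish 0.72 [228.2 245.6] 289 ctr 228.9 244.5 box 219 238 235 253 rgb [ 39.  64. 121.]
top dish 0.67 [251.8 287.8] 296 ctr 252.0 288.0 box 243 261 279 297 rgb [155.  88.  48.]
top mat 0.79 [209.  277.8] 902 ctr 213.7 280.9 box 198 232 264 299 rgb [36. 36. 36.]
top mat 0.69 [176.1 339.1] 230 ctr 175.3 340.3 box 167 184 333 348 rgb [56. 45. 40.]
top mat 0.67 [213.9 337.8] 1230 ctr 214.0 336.3 box 183 245 309 381 rgb [72. 75. 76.]
top lamp_stand 0.65 [214.6 334.7] 1962 ctr 215.2 337.4 box 183 246 308 382 rgb [90. 93. 93.]
top lamp_stand 0.34 [258.8 338.8] 254 ctr 256.5 341.0 box 248 265 333 350 rgb [147. 149. 149.]
top shutter_knob 0.46 [260.8 414.9] 350 ctr 261.7 415.3 box 251 273 404 427 rgb [130. 132. 130.]
side dish 0.8 [281.7 277.9] 280 ctr 281.3 277.7 box 274 289 267 288 rgb [176. 115.  70.]
side dish 0.76 [284.5 317.3] 289 ctr 287.1 315.5 box 279 295 305 326 rgb [ 74.  96. 148.]
side dish 0.71 [263.5 350.4] 251 ctr 265.3 351.8 box 258 272 342 362 rgb [172. 116.  77.]
side mat 0.63 [267.9 309.3] 550 ctr 266.3 310.9 box 253 277 291 334 rgb [82. 83. 81.]
side lamp_stand 0.84 [213.8 332.1] 1996 ctr 213.6 333.7 box 174 247 313 360 rgb [123. 127. 124.]
side lamp_stand 0.63 [303.7 350.4] 382 ctr 300.1 352.4 box 288 313 344 361 rgb [99. 89. 77.]
ball top@.165.. [0.6316 0.0012 0.165 ] [0.6277 0.0041 0.185 ] [0.6262 0.0052 0.1927]
dish [0.5623 0.2912 0.018 ]
(array([0.6301, 0.0038, 0.181 ]), np.float64(0.0032766583235842714))
317 ((0.5305737257003784, 0.13358855247497559), (0.1516570895910263, 0.128676638007164), 67.12615966796875)
```

```bash
cat >> h.py <<'E'
from scipy.linalg import logm, expm
def pose(pos,rpy):
    T=np.eye(4); T[:3,:3]=Ro.from_euler('xyz',rpy,degrees=True).as_matrix(); T[:3,3]=pos; return T
def step(A,B,N):
    L=np.real(logm(np.linalg.inv(A)@B))/N; D=expm(L)
    return np.round(np.r_[Ro.from_matrix(D[:3,:3]).as_rotvec()/.08, D[:3,3]/.05],3)
E
python3 - <<'E'
from h import *
np.set_printoptions(precision=4,suppress=True)
p=shot('wrist'); print(p['hand_eye'],p['camera_matrix'])
t=shot('top'); d=t['depth']; vv,uu=np.mgrid[0:400,0:640]
X=np.stack([uu,vv,np.ones_like(uu)],-1)@np.linalg.inv(t['camera_matrix']).T*d[...,None]; X=X@t['T'][:3,:3].T+t['T'][:3,3]
m=(X[...,0]>.3)&(X[...,0]<.8)&(X[...,1]<-.15)&(X[...,1]>-.6); print('instr h',np.percentile(X[m][:,2],[50,90,99,99.9]))
A=tcp(); A[2,3]+=.2
B=pose([.53,.0,.42],[180,0,117])
print(step(A,B,21))
E
```

```text
[[-0.0007 -0.953  -0.3029  0.0836]
 [ 1.     -0.001   0.0007 -0.0003]
 [-0.001  -0.3029  0.953  -0.1656]
 [ 0.      0.      0.      1.    ]] [[299.5529   0.     320.612 ]
 [  0.     299.5529 199.5728]
 [  0.       0.       1.    ]]
instr h [0.0077 0.0975 0.1032 0.1061]
[ 0.     0.    -0.978  0.667  0.069 -0.001]
```

arm_command(series=[[0, 0, 0, 0, 0, -1, 0], [0, 0, 0, 0, 0, -1, 0], [0, 0, 0, 0, 0, -1, 0], [0, 0, 0, 0, 0, -1, 0], [0, 0, -0.98, 0.67, 0.07, 0, 0], [0, 0, -0.98, 0.67, 0.07, 0, 0], [0, 0, -0.98, 0.67, 0.07, 0, 0], [0, 0, -0.98, 0.67, 0.07, 0, 0], [0, 0, -0.98, 0.67, 0.07, 0, 0], [0, 0, -0.98, 0.67, 0.07, 0, 0], [0, 0, -0.98, 0.67, 0.07, 0, 0], [0, 0, -0.98, 0.67, 0.07, 0, 0], [0, 0, -0.98, 0.67, 0.07, 0, 0], [0, 0, -0.98, 0.67, 0.07, 0, 0], [0, 0, -0.98, 0.67, 0.07, 0, 0], [0, 0, -0.98, 0.67, 0.07, 0, 0], [0, 0, -0.98, 0.67, 0.07, 0, 0], [0, 0, -0.98, 0.67, 0.07, 0, 0], [0, 0, -0.98, 0.67, 0.07, 0, 0], [0, 0, -0.98, 0.67, 0.07, 0, 0]], grip_force=40)

```text
time: 4.0
tcp_pos: [0.5536, -0.1619, 0.4188]
tcp_rot: [-180.0, -0.0, 94.9]
ft_force: [0.4, -0.1, -0.1]
grip_width: 1.001
gripper_force: 0.0
```

```bash
python3 - <<'E'
from h import *
s=sensors.state(); print(s['time'],s['tcp_pos'],s['tcp_rot'],s['joint_positions'])
print(step(tcp(s),pose([.57,.05,.40],[180,0,117]),6))
E
```

```text
4.0 [ 0.55364248 -0.16191656  0.41884204] [-1.79984713e+02 -1.13677361e-02  9.49161358e+01] [-1.96834712e+01  1.02238273e+01  4.40104069e+01  4.89702583e-03
  1.25784397e+02 -2.45967458e+01]
[-0.    -0.001 -0.803  0.676  0.227  0.063]
```

arm_command(series=[[0, 0, -0.8, 0.68, 0.23, 0.06, 0], [0, 0, -0.8, 0.68, 0.23, 0.06, 0], [0, 0, -0.8, 0.68, 0.23, 0.06, 0], [0, 0, -0.8, 0.68, 0.23, 0.06, 0], [0, 0, -0.8, 0.68, 0.23, 0.06, 0], [0, 0, -0.8, 0.68, 0.23, 0.06, 0], [0, 0, 0, 0, 0, 0, 0]])

```text
time: 4.7
tcp_pos: [0.5708, 0.0538, 0.4009]
tcp_rot: [-180.0, -0.1, 117.1]
ft_force: [0.6, -0.3, -0.8]
grip_width: 1.001
gripper_force: 0.0
```

```bash
python3 - <<'E'
from h import *
np.set_printoptions(precision=4,suppress=True)
p=shot('wrist'); save(p,'w1.png'); print(sensors.state()['tcp_pos'])
for k in ['lamp_pivot','lamp_window','aim_ball','shutter_knob','lamp_stand','dish_centre']:
    print(k,[(np.round(m['pixel'],1).tolist(),round(m['conf'],2),deep(p,m['pixel'])) for m in nets.mark_of(p,k)[:2]])
np.savez('w1.npz',**{k:p[k] for k in('pixels','depth','T','camera_matrix')})
E
```

```text
[0.571  0.0518 0.4011]
lamp_pivot [([120.1, 340.9], 0.9, array([0.5623, 0.1234, 0.1963])), ([48.9, 337.8], 0.55, array([0.5233, 0.1861, 0.2183]))]
lamp_window [([50.5, 332.9], 0.94, array([0.5188, 0.1851, 0.2006]))]
aim_ball [([220.8, 342.1], 0.59, array([0.6259, 0.0089, 0.1924]))]
shutter_knob [([45.6, 339.8], 0.52, array([0.5237, 0.1897, 0.219 ])), ([21.4, 392.3], 0.41, array([0.5777, 0.2947, 0.0184]))]
lamp_stand []
dish_centre [([23.4, 387.2], 0.68, array([0.5718, 0.2887, 0.0176]))]
```

View pics/w1.png

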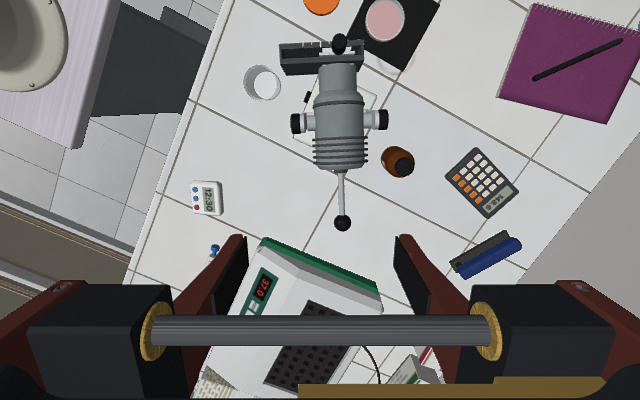

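The wrist picture shows the ball at about (222,342), the tilt knobs at (123,299) and (120,381), the shutter knob at (44,340), and the pink dish at (19,385). The lamp is clear of the gripper.

```bash
python3 - <<'E'
from h import *
np.set_printoptions(precision=4,suppress=True)
p=dict(np.load('w1.npz')); img=p['pixels'].astype(int); d=p['depth']
def blob(r0,r1,c0,c1,f):
    m=np.zeros((400,640),bool); m[r0:r1,c0:c1]=f(img[r0:r1,c0:c1]); n,l,st,ce=cv2.connectedComponentsWithStats(m.astype(np.uint8)); i=1+st[1:,4].argmax(); return ce[i][::-1],st[i]
dark=lambda a:a.max(-1)<60
b,s=blob(208,238,328,358,dark); print('ball',b,s)
for z in (.165,.18,.185): print(onz(p,b,z))
w=d[int(b[0])-2:int(b[0])+3,int(b[1])-2:int(b[1])+3]; o,dd=ray(p,b); q=o+dd*np.median(w); print('surf',q,'ctr',q+.012*dd/np.linalg.norm(dd))
kl,s1=blob(108,140,284,306,dark); kr,s2=blob(105,135,374,394,dark); print(kl,s1,kr,s2)
print(onz(p,kl,.165),onz(p,kr,.165),(onz(p,kl,.165)+onz(p,kr,.165))/2)
sk,s3=blob(28,56,325,352,lambda a:a.max(-1)<38); print('knob',sk,s3,deep(p,sk),onz(p,sk,.22))
pink=lambda a:(a[...,0]>a[...,1]+15)&(abs(a[...,1]-a[...,2])<20)&(a[...,0]>100)
dc,s4=blob(0,60,345,425,pink); print('dish',dc,s4,onz(p,dc,.018),deep(p,dc))
E
```

```text
ball [222.5211 342.2535] [334 215  17  16 213]
[ 0.6342 -0.0021  0.165 ]
[0.6304 0.0028 0.18  ]
[0.6291 0.0044 0.185 ]
surf [0.627  0.0071 0.1934] ctr [0.6298 0.0035 0.1823]
[123.3506 295.2356] [291 114  10  20 174] [119.512  383.1988] [378 110  11  20 166]
[0.5138 0.0923 0.165 ] [0.6133 0.1486 0.165 ] [0.5636 0.1204 0.165 ]
knob [ 42.4296 340.4437] [332  28  20  27 284] [0.5229 0.1927 0.2183] [0.5229 0.1924 0.22  ]
dish [ 19.6962 383.9171] [ 367    1   35   38 1037] [0.5644 0.2907 0.018 ] [0.5643 0.2905 0.0186]
```

```bash
python3 - <<'E'
from h import *
A=tcp();B=pose([.630,.0035,.26],[180,0,119.6]);C=pose([.630,.0035,.185],[180,0,119.6])
print(step(A,B,6),step(B,C,4))
E
```

```text
[ 0.     0.001 -0.109 -0.225  0.102  0.471] [ 0.     0.    -0.    -0.    -0.     0.375]
```

arm_command(series=[[0, 0, -0.11, -0.225, 0.1, 0.47, 0], [0, 0, -0.11, -0.225, 0.1, 0.47, 0], [0, 0, -0.11, -0.225, 0.1, 0.47, 0], [0, 0, -0.11, -0.225, 0.1, 0.47, 0], [0, 0, -0.11, -0.225, 0.1, 0.47, 0], [0, 0, -0.11, -0.225, 0.1, 0.47, 0], [0, 0, 0, 0, 0, 0.375, 0], [0, 0, 0, 0, 0, 0.375, 0], [0, 0, 0, 0, 0, 0.375, 0], [0, 0, 0, 0, 0, 0.375, 0], [0, 0, 0, 0, 0, 0, 100], [0, 0, 0, 0, 0, 0, 140]], grip_force=40)

```text
time: 6.25
tcp_pos: [0.6293, 0.0038, 0.1853]
tcp_rot: [-180.0, -0.0, 119.7]
ft_force: [0.7, -0.2, 1.2]
grip_width: 0.858
gripper_force: 0.0
```

```bash
python3 - <<'E'
from h import *
np.set_printoptions(precision=4,suppress=True)
s=sensors.state(); print(s['time'],s['tcp_pos'],s['tcp_rot'],s['grip_width'],s['ft_force'])
p=shot('wrist'); img=p['pixels'].astype(int)
cv2.imwrite('pics/w2.png',cv2.resize(p['pixels'][:,120:560,::-1],(660,600)))
E
```

```text
6.25 [0.6293 0.0038 0.1853] [-179.975    -0.0134  119.6864] 0.8582455289751615 [ 0.7381 -0.1602  1.1552]
```

View pics/w2.png

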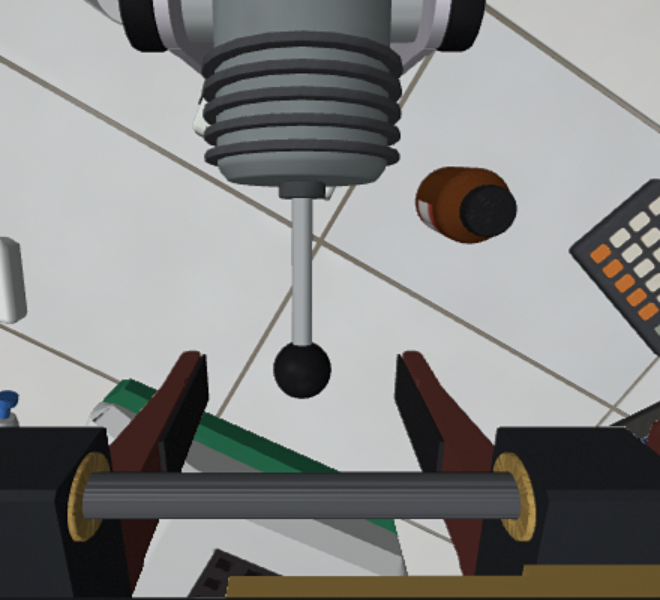

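Ball is centred between the fingers, at about pixel (247,321). Checking the offset to the grasp point.

```bash
python3 - <<'E'
from h import *
np.set_printoptions(precision=4,suppress=True)
p=shot('wrist'); img=p['pixels'].astype(int)
T=tcp(); print(proj(p,(T@[0,0,.003,1])[:3]))
m=np.zeros((400,640),np.uint8); m[225:270,296:346]=(img[225:270,296:346].max(-1)<60); n,l,st,ce=cv2.connectedComponentsWithStats(m); i=1+st[1:,4].argmax(); b=ce[i][::-1]; print(b,st[i])
o,d=ray(p,b); r=np.median(p['depth'][244:250,318:324]); c=o+d*r+.012*d/np.linalg.norm(d); print('ball',c,(np.linalg.inv(T)@np.append(c,1))[:3])
E
```

```text
[246.4366 321.4734]
[245.699  320.4273] [ 302  228   38   37 1093]
ball [0.6294 0.0036 0.1826] [-0.0001 -0.0006  0.0042]
```

arm_command(series=[[0, 0, 0, 0, 0, 0, 255], [0, 0, 0, 0, 0, 0, 255], [0, 0, 0, 0, 0, 0, 255], [0, 0, 0, 0, 0, 0, 255], [0, 0, 0, 0, 0, 0, 255], [0, 0, 0, 0, 0, 0, 255], [0, 0, 0, 0, 0, 0, 255], [0, 0, 0, 0, 0, 0, 255]], grip_force=40)

```text
time: 7.15
tcp_pos: [0.6292, 0.0045, 0.1848]
tcp_rot: [-180.0, -0.0, 119.7]
ft_force: [-0.9, -0.2, -0.7]
grip_width: 0.187
gripper_force: 33.1
```

```bash
python3 - <<'E'
from h import *
np.set_printoptions(precision=4,suppress=True)
P=np.array([.5636,.1204,.165]); D=np.array([.5640,.2908,.0105])
A=tcp(); b=(A@[0,0,.0042,1])[:3]
v=P-b; print(sensors.state()['tcp_pos'],'r',np.linalg.norm(v)); y0=np.arctan2(v[1],v[0]);
u=D-P; y1=np.arctan2(u[1],u[0]); t1=np.arctan2(-u[2],np.hypot(*u[:2])); t0=np.arcsin((b[2]-P[2])/.135); print(np.degrees([y0,y1,t0,t1]))
N=15; C=A.copy()
# swivel first N rows, then tilt N rows; offset TCP above ball fixed .0042
def at(y,t,yaw): return pose(P-.135*np.array([np.cos(t)*np.cos(y),np.cos(t)*np.sin(y),-np.sin(t)])+[0,0,.0042],[180,0,yaw])
yaw=np.degrees(y0)
c0=tcp()
for i in range(1,N+1):
    y=y0+(y1-y0)*i/N; t=t0
    B=at(y,t,np.degrees(y)); 
    if i in(1,2,N): print(i,step(C,B,1))
    C=B
for i in range(1,N+1):
    t=t0+(t1-t0)*i/N; B=at(y1,t,np.degrees(y1)); print(i,step(C,B,1)); C=B
print(C[:3,3])
E
```

```text
[0.6292 0.0045 0.1848] r 0.13413092178780583
[119.5085  89.8655   6.616   42.1982]
1 [-0.008 -0.004  0.483 -0.015 -0.093  0.   ]
2 [ 0.    -0.     0.431  0.002 -0.092  0.   ]
15 [ 0.    -0.     0.431  0.002 -0.092 -0.   ]
1 [ 0.    -0.     0.     0.015 -0.    -0.111]
2 [ 0.   -0.    0.    0.02 -0.   -0.11]
3 [ 0.    -0.     0.     0.024  0.    -0.109]
4 [ 0.    -0.     0.     0.029 -0.    -0.108]
5 [ 0.    -0.     0.     0.033 -0.    -0.107]
6 [ 0.    -0.     0.     0.038  0.    -0.105]
7 [ 0.    -0.     0.     0.042 -0.    -0.104]
8 [ 0.    -0.     0.     0.046 -0.    -0.102]
9 [ 0.   -0.    0.    0.05 -0.   -0.1 ]
10 [ 0.    -0.     0.     0.054  0.    -0.098]
11 [ 0.    -0.     0.     0.058 -0.    -0.095]
12 [ 0.    -0.     0.     0.062  0.    -0.093]
13 [ 0.    -0.     0.     0.066 -0.    -0.09 ]
14 [ 0.    -0.     0.     0.07  -0.    -0.087]
15 [ 0.    -0.     0.     0.073 -0.    -0.084]
[0.5634 0.0204 0.2599]
```

```bash
python3 - <<'E'
from h import *
p=shot('wrist'); print(sensors.state()['grip_width'],sensors.state()['gripper_force'])
cv2.imwrite('pics/w3.png',cv2.resize(p['pixels'][190:310,240:400,::-1],(800,600),interpolation=3))
E
```

```text
0.1950067959827349 33.11972379684448
```

View pics/w3.png

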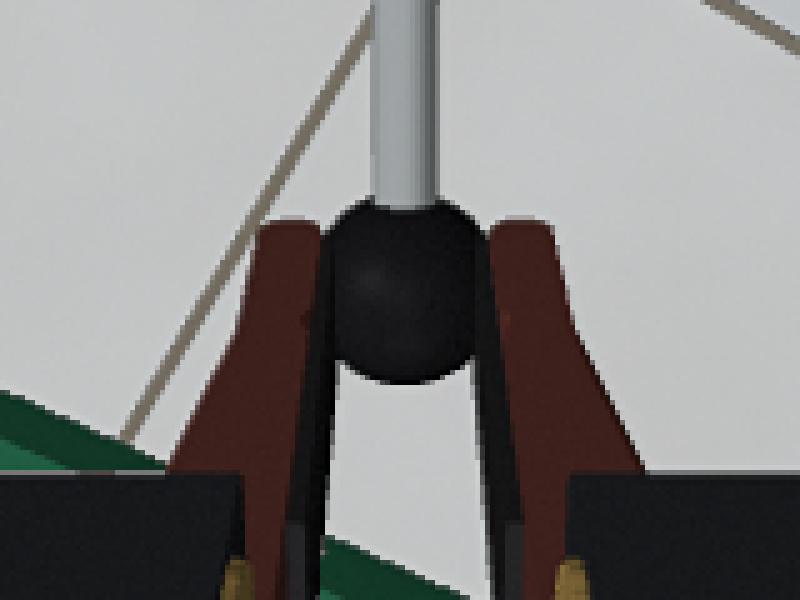

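Ball is held at its equator. Swivelling first, then tilting.

arm_command(series=[[0, 0, 0.43, 0, -0.092, 0, 255], [0, 0, 0.43, 0, -0.092, 0, 255], [0, 0, 0.43, 0, -0.092, 0, 255], [0, 0, 0.43, 0, -0.092, 0, 255], [0, 0, 0.43, 0, -0.092, 0, 255], [0, 0, 0.43, 0, -0.092, 0, 255], [0, 0, 0.43, 0, -0.092, 0, 255], [0, 0, 0.43, 0, -0.092, 0, 255], [0, 0, 0.43, 0, -0.092, 0, 255], [0, 0, 0.43, 0, -0.092, 0, 255], [0, 0, 0.43, 0, -0.092, 0, 255], [0, 0, 0.43, 0, -0.092, 0, 255], [0, 0, 0.43, 0, -0.092, 0, 255], [0, 0, 0.43, 0, -0.092, 0, 255], [0, 0, 0.43, 0, -0.092, 0, 255]], grip_force=45)

```text
time: 8.7
tcp_pos: [0.5637, -0.0143, 0.1854]
tcp_rot: [180.0, -0.0, 90.1]
ft_force: [-0.0, 0.0, -0.0]
grip_width: 0.003
gripper_force: 0.0
```

arm_command(series=[[0, 0, 0, 0.015, 0, -0.111, 255], [0, 0, 0, 0.02, 0, -0.11, 255], [0, 0, 0, 0.024, 0, -0.109, 255], [0, 0, 0, 0.029, 0, -0.108, 255], [0, 0, 0, 0.033, 0, -0.107, 255], [0, 0, 0, 0.038, 0, -0.105, 255], [0, 0, 0, 0.042, 0, -0.104, 255], [0, 0, 0, 0.046, 0, -0.102, 255], [0, 0, 0, 0.05, 0, -0.1, 255], [0, 0, 0, 0.054, 0, -0.098, 255], [0, 0, 0, 0.058, 0, -0.095, 255], [0, 0, 0, 0.062, 0, -0.093, 255], [0, 0, 0, 0.066, 0, -0.09, 255], [0, 0, 0, 0.07, 0, -0.087, 255], [0, 0, 0, 0.073, 0, -0.084, 255]])

```text
time: 10.2
tcp_pos: [0.5637, 0.0201, 0.2606]
tcp_rot: [-180.0, -0.0, 90.2]
ft_force: [-0.3, -0.0, -0.3]
grip_width: 0.007
gripper_force: 0.0
```

```bash
python3 - <<'E'
from h import *
np.set_printoptions(precision=4,suppress=True)
s=sensors.state(); print(s['time'],s['tcp_pos'],s['tcp_rot'],s['ft_force'],s['grip_width'])
p=shot('wrist'); save(p,'w4.png'); np.savez('w4.npz',**{k:p[k] for k in('pixels','depth','T','camera_matrix')})
E
```

```text
10.2 [0.5637 0.0201 0.2606] [-179.997    -0.0005   90.1832] [-0.2748 -0.0115 -0.2603] 0.006723063335037964
```

View pics/w4.png

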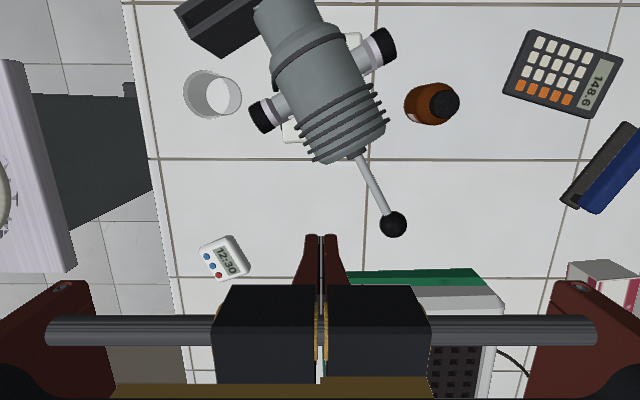

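```bash
python3 - <<'E'
from h import *
np.set_printoptions(precision=4,suppress=True)
p=dict(np.load('w4.npz')); img=p['pixels'].astype(int)
def blob(r0,r1,c0,c1,th=60):
    m=np.zeros((400,640),np.uint8); m[r0:r1,c0:c1]=(img[r0:r1,c0:c1].max(-1)<th); n,l,st,ce=cv2.connectedComponentsWithStats(m); i=1+st[1:,4].argmax(); return ce[i][::-1],st[i]
b,s=blob(205,245,372,415); o,d=ray(p,b); r=np.median(p['depth'][int(b[0])-2:int(b[0])+3,int(b[1])-2:int(b[1])+3]); c=o+d*r+.012*d/np.linalg.norm(d); print('ball',b,s,c)
P=np.array([.5636,.1204,.165]); v=P-c; print(np.linalg.norm(v),np.degrees(np.arctan2(v[1],v[0])),np.degrees(np.arcsin(-v[2]/.135)))
w=cv2.imread('pics/w3.png') 
# finger tip pixel rows: predicted
q=shot('wrist'); T=tcp()
for a in [(0,0,.003),(0,0,.022),(.01,0,.022),(-.01,0,.022),(.01,0,0)]: print(a,proj(q,(T@np.append(a,1))[:3]))
tips=img[225:320,290:360]; red=(tips[...,0]>tips[...,1]+20); ys,xs=np.where(red); print('finger top row',ys.min()+225, 'cols',xs.min()+290,xs.max()+290)
ys=ys+225;xs=xs+290; 
for a in [(236,308),(236,336),(240,312)]: print(a,p['depth'][a], (np.linalg.inv(T)@np.append(ray(p,a)[0]+ray(p,a)[1]*p['depth'][a],1))[:3])
E
```

```text
ball [224.3655 393.0705] [380 211  27  27 539] [0.6279 0.0022 0.1793]
0.13528767790263974 118.53999868263764 6.086970474031964
(0, 0, 0.003) [246.0845 321.1918]
(0, 0, 0.022) [233.5171 321.1106]
(0.01, 0, 0.022) [219.8754 321.1061]
(-0.01, 0, 0.022) [246.7595 321.115 ]
(0.01, 0, 0) [233.3197 321.2026]
finger top row 235 cols 293 349
(236, 308) 0.17310593 [ 0.0111 -0.0078 -0.0066]
(236, 336) 0.1734256 [ 0.011   0.0084 -0.0063]
(240, 312) 0.16799869 [ 0.0111 -0.0053 -0.0119]
```

```bash
python3 - <<'E'
from h import *
np.set_printoptions(precision=4,suppress=True,linewidth=150)
def cloud(p):
    vv,uu=np.mgrid[0:400,0:640]; X=np.stack([uu,vv,np.ones_like(uu)],-1)@np.linalg.inv(p['camera_matrix']).T*p['depth'][...,None]; return X@p['T'][:3,:3].T+p['T'][:3,3]
s=sensors.state(); T=tcp(s); Ti=np.linalg.inv(T)
for n in('wrist','side','top'):
    p=shot(n); X=cloud(p); L=X@Ti[:3,:3].T+Ti[:3,3]
    m=(abs(L[...,0])<.02)&(abs(L[...,1])<.03)&(L[...,2]>-.06)&(L[...,2]<.04)&(p['depth']>0)
    q=L[m]; q=q[q[:,2].argsort()]; print(n,m.sum(),'deepest',q[-8:],'x',q[:,0].min(),q[:,0].max())
E
```

```text
wrist 2205 deepest [[ 0.0099 -0.0019 -0.0039]
 [ 0.0111 -0.006  -0.0039]
 [ 0.0111  0.0076 -0.0038]
 [ 0.0098 -0.0007 -0.0038]
 [ 0.011   0.0029 -0.0037]
 [ 0.0097  0.0011 -0.0036]
 [ 0.0097 -0.0013 -0.0035]
 [ 0.0096 -0.0001 -0.0034]] x -0.008098146988912642 0.01239466144922673
side 107 deepest [[-0.0029 -0.0079 -0.0107]
 [ 0.0098  0.0031 -0.0102]
 [ 0.0011 -0.0089 -0.0085]
 [ 0.0109 -0.0042 -0.0077]
 [ 0.0121  0.0025 -0.0074]
 [ 0.0091 -0.0073 -0.0074]
 [ 0.0086 -0.0002 -0.0066]
 [ 0.0093  0.0066 -0.0061]] x -0.009889961172663133 0.017563904787646398Traceback (most recent call last):
  File "<stdin>", line 9, in <module>
    return umr_minimum(a, axis, None, out, keepdims, initial, where)
ValueError: zero-size array to reduction operation minimum which has no identity
```

```bash
python3 - <<'E'
from h import *
A=tcp();B=pose([.6285,.003,.225],[180,0,118.5])
print(step(A,B,8))
E
```

```text
[-0.001  0.    -0.772 -0.077  0.151  0.088]
```

arm_command(series=[[0, 0, -0.77, -0.077, 0.15, 0.09, 0], [0, 0, -0.77, -0.077, 0.15, 0.09, 0], [0, 0, -0.77, -0.077, 0.15, 0.09, 0], [0, 0, -0.77, -0.077, 0.15, 0.09, 0], [0, 0, -0.77, -0.077, 0.15, 0.09, 0], [0, 0, -0.77, -0.077, 0.15, 0.09, 0], [0, 0, -0.77, -0.077, 0.15, 0.09, 0], [0, 0, -0.77, -0.077, 0.15, 0.09, 0], [0, 0, 0, 0, 0, 0, 0]])

```text
time: 11.35
tcp_pos: [0.6284, 0.0026, 0.2224]
tcp_rot: [-179.9, -0.1, 118.4]
ft_force: [-0.2, 0.3, -0.3]
grip_width: 0.789
gripper_force: 0.0
```

```bash
cat >> h.py <<'E'
def dark(p,guess,h=25,th=60,rad=.012):
    r,c=[int(round(float(a))) for a in proj(p,guess)]; img=p['pixels']; m=np.zeros((400,640),np.uint8); r0=max(r-h,0)
    m[r0:r+h,c-h:c+h]=(img[r0:r+h,c-h:c+h].max(-1)<th); n,l,st,ce=cv2.connectedComponentsWithStats(m); i=1+st[1:,4].argmax(); b=ce[i][::-1]
    o,d=ray(p,b); w=p['depth'][int(b[0])-2:int(b[0])+3,int(b[1])-2:int(b[1])+3]; return b,st[i],o+d*np.median(w)+rad*d/np.linalg.norm(d)
E
python3 - <<'E'
from h import *
np.set_printoptions(precision=4,suppress=True)
s=sensors.state(); print(s['time'],s['tcp_pos'],s['tcp_rot'],s['grip_width']); T=tcp(s)
p=shot('wrist'); b,st,c=dark(p,[.6285,.003,.18]); print(b,st,c,(np.linalg.inv(T)@np.append(c,1))[:3])
P=np.array([.5636,.1204,.165]); v=P-c; print(np.linalg.norm(v),np.degrees(np.arctan2(v[1],v[0])),np.degrees(np.arcsin(-v[2]/.135)))
B=pose([c[0],c[1],c[2]-.0225],[180,0,118.5]); print(step(T,B,6))
E
```

```text
11.35 [0.6284 0.0026 0.2224] [-179.8695   -0.0772  118.4282] 0.7887521349814105
[221.7095 320.1272] [305 207  31  31 747] [0.6277 0.0023 0.179 ] [-0.0001 -0.0006  0.0434]
0.135161386232394 118.49374168619242 5.955884941934771
[-0.005 -0.003 -0.003 -0.    -0.002  0.22 ]
```

arm_command(series=[[0, 0, 0, 0, 0, 0.22, 0], [0, 0, 0, 0, 0, 0.22, 0], [0, 0, 0, 0, 0, 0.22, 0], [0, 0, 0, 0, 0, 0.22, 0], [0, 0, 0, 0, 0, 0.22, 0], [0, 0, 0, 0, 0, 0.22, 0], [0, 0, 0, 0, 0, 0, 255], [0, 0, 0, 0, 0, 0, 255], [0, 0, 0, 0, 0, 0, 255], [0, 0, 0, 0, 0, 0, 255], [0, 0, 0, 0, 0, 0, 255], [0, 0, 0, 0, 0, 0, 255], [0, 0, 0, 0, 0, 0, 255], [0, 0, 0, 0, 0, 0, 255]], grip_force=45)

```text
time: 12.8
tcp_pos: [0.6283, 0.0028, 0.1583]
tcp_rot: [180.0, 0.0, 118.4]
ft_force: [0.3, -0.2, -0.5]
grip_width: 0.308
gripper_force: 0.0
```

```bash
python3 - <<'E'
from h import *
np.set_printoptions(precision=4,suppress=True)
P=np.array([.5636,.1204,.165]); D=np.array([.5640,.2908,.0105])
s=sensors.state(); A=tcp(s); b=np.array([.6278,.0023,.1793]); off=A[:3,3]-b; off=np.array([0,0,off[2]]); print(s['time'],s['tcp_pos'],s['tcp_rot'],s['grip_width'],s['gripper_force'],off)
y0=np.radians(118.5);t0=np.radians(6.0)
u=D-P; y1=np.arctan2(u[1],u[0]); t1=np.arctan2(-u[2],np.hypot(*u[:2]))
N=14
def at(y,t): return pose(P-.135*np.array([np.cos(t)*np.cos(y),np.cos(t)*np.sin(y),-np.sin(t)])+off,[180,0,np.degrees(y)])
print(step(at(y0,t0),at(y1,t0),N)); C=at(y1,t0)
for i in range(1,N+1):
    B=at(y1,t0+(t1-t0)*i/N); print(i,step(C,B,1)[3:]); C=B
print(at(y0,t0)[:3,3],at(y1,t0)[:3,3],C[:3,3])
E
```

```text
12.8 [0.6283 0.0028 0.1583] [179.9997   0.002  118.416 ] 0.30750924715892847 0.0 [ 0.     0.    -0.021]
[ 0.    -0.     0.446  0.002 -0.096 -0.   ]
1 [ 0.015 -0.    -0.121]
2 [ 0.021  0.    -0.12 ]
3 [ 0.026 -0.    -0.119]
4 [ 0.032 -0.    -0.118]
5 [ 0.037 -0.    -0.116]
6 [ 0.042  0.    -0.114]
7 [ 0.047 -0.    -0.112]
8 [ 0.052  0.    -0.11 ]
9 [ 0.057 -0.    -0.108]
10 [ 0.062 -0.    -0.105]
11 [ 0.067 -0.    -0.102]
12 [ 0.071 -0.    -0.099]
13 [ 0.076 -0.    -0.096]
14 [ 0.08  -0.    -0.092]
[0.6277 0.0024 0.1581] [ 0.5633 -0.0139  0.1581] [0.5634 0.0204 0.2347]
```

arm_command(series=[[0, 0, 0, 0, 0, 0, 255], [0, 0, 0, 0, 0, 0, 255], [0, 0, 0, 0, 0, 0, 255]])

```text
time: 13.1
tcp_pos: [0.628, 0.0027, 0.1583]
tcp_rot: [-180.0, -0.0, 118.4]
ft_force: [-3.3, -1.4, 0.3]
grip_width: 0.253
gripper_force: 45.0
```

arm_command(series=[[0, 0, 0.446, 0, -0.096, 0, 255], [0, 0, 0.446, 0, -0.096, 0, 255], [0, 0, 0.446, 0, -0.096, 0, 255]])

```text
time: 13.4
tcp_pos: [0.6167, -0.0029, 0.1583]
tcp_rot: [179.8, 0.0, 112.3]
ft_force: [5.9, 1.8, -0.5]
grip_width: 0.256
gripper_force: 45.0
```

Firm now (22.5 mm, 45 N). Continuing the swivel.

arm_command(series=[[0, 0, 0.446, 0, -0.096, 0, 255], [0, 0, 0.446, 0, -0.096, 0, 255], [0, 0, 0.446, 0, -0.096, 0, 255], [0, 0, 0.446, 0, -0.096, 0, 255], [0, 0, 0.446, 0, -0.096, 0, 255], [0, 0, 0.446, 0, -0.096, 0, 255], [0, 0, 0.446, 0, -0.096, 0, 255], [0, 0, 0.446, 0, -0.096, 0, 255], [0, 0, 0.446, 0, -0.096, 0, 255], [0, 0, 0.446, 0, -0.096, 0, 255], [0, 0, 0.446, 0, -0.096, 0, 255]])

```text
time: 14.5
tcp_pos: [0.5654, -0.014, 0.1583]
tcp_rot: [179.8, -0.0, 89.8]
ft_force: [5.2, 1.0, -2.0]
grip_width: 0.249
gripper_force: 45.0
```

arm_command(series=[[0, 0, 0, 0.015, 0, -0.121, 255], [0, 0, 0, 0.021, 0, -0.12, 255], [0, 0, 0, 0.026, 0, -0.119, 255]])

```text
time: 14.8
tcp_pos: [0.5644, -0.0111, 0.1755]
tcp_rot: [-180.0, -0.0, 89.8]
ft_force: [5.3, 1.5, -6.5]
grip_width: 0.251
gripper_force: 45.0
```

arm_command(series=[[0, 0, 0, 0.032, 0, -0.118, 255], [0, 0, 0, 0.037, 0, -0.116, 255], [0, 0, 0, 0.042, 0, -0.114, 255], [0, 0, 0, 0.047, 0, -0.112, 255], [0, 0, 0, 0.052, 0, -0.11, 255], [0, 0, 0, 0.057, 0, -0.108, 255], [0, 0, 0, 0.062, 0, -0.105, 255], [0, 0, 0, 0.067, 0, -0.102, 255], [0, 0, 0, 0.071, 0, -0.099, 255], [0, 0, 0, 0.076, 0, -0.096, 255], [0, 0, 0, 0.08, 0, -0.092, 255], [0, 0, 0, 0, 0, 0, 255]])

```text
time: 16.0
tcp_pos: [0.5641, 0.0206, 0.236]
tcp_rot: [180.0, -0.0, 89.8]
ft_force: [0.7, 1.4, -4.0]
grip_width: 0.251
gripper_force: 45.0
```

```bash
python3 - <<'E'
from h import *
np.set_printoptions(precision=4,suppress=True)
s=sensors.state(); print(s['time'],s['tcp_pos'],s['tcp_rot'],s['ft_force'],s['grip_width'])
p=shot('wrist'); t=shot('top'); np.savez('w5.npz',**{k:p[k] for k in('pixels','depth','T','camera_matrix')})
b,st,c=dark(p,[.5634,.0204,.2557]); print(b,st,c)
for n,q in (('w',p),('t',t)):
  for k in ['aim_ball','shutter_knob','lamp_pivot','dish_centre']:
    print(n,k,[(np.round(m['pixel'],1).tolist(),round(m['conf'],2),deep(q,m['pixel'])) for m in nets.mark_of(q,k)[:2]])
cv2.imwrite('pics/w5.png',p['pixels'][:,:,::-1])
E
```

```text
16.0 [0.5641 0.0206 0.236 ] [179.9652  -0.0425  89.8485] [ 0.7196  1.365  -3.9903] 0.25080678669204676
[265.2943 319.0966] [ 295  240   50   50 1947] [0.5629 0.019  0.2538]
w aim_ball [([265.3, 322.5], 0.67, array([0.5647, 0.025 , 0.2642]))]
w shutter_knob []
w lamp_pivot []
w dish_centre [([103.6, 425.6], 0.36, array([0.6772, 0.1047, 0.0638]))]
t aim_ball []
t shutter_knob [([210.1, 307.0], 0.38, array([0.5651, 0.2146, 0.1655])), ([208.8, 342.5], 0.22, array([0.5589, 0.1139, 0.2154]))]
t lamp_pivot [([210.2, 340.8], 0.83, array([0.5557, 0.1186, 0.2111]))]
t dish_centre [([255.4, 287.4], 0.86, array([0.4424, 0.2828, 0.0149])), ([230.9, 240.8], 0.76, array([0.5248, 0.431 , 0.0174]))]
```

View pics/w5.png

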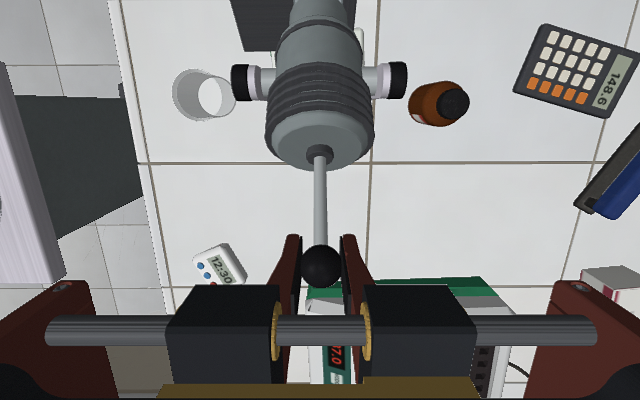

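arm_command(series=[[0, 0, 0, 0, 0, 0, 0], [0, 0, 0, 0, 0, 0, 0], [0, 0, 0, 0, 0, 0, 0], [0, 0, 0, 0, 0, -0.3, 0], [0, 0, 0, 0, 0, -0.7, 0], [0, 0, 0, 0.4, 0, -0.7, 0], [0, 0, 0, 0.4, 0, -0.7, 0], [0, 0, 0, 0.4, 0, -0.6, 0], [0, 0, 0, 0.4, 0, -0.3, 0], [0, 0, 0, 0, 0, 0, 0]])

```text
time: 17.5
tcp_pos: [0.5645, 0.1013, 0.403]
tcp_rot: [179.7, -0.0, 89.9]
ft_force: [-0.9, -0.3, 0.9]
grip_width: 0.997
gripper_force: 0.0
```

```bash
python3 - <<'E'
from h import *
np.set_printoptions(precision=4,suppress=True)
s=sensors.state(); print(s['time'],s['tcp_pos'],s['tcp_rot'],s['grip_width'])
p=shot('wrist'); save(p,'w6.png'); np.savez('w6.npz',**{k:p[k] for k in('pixels','depth','T','camera_matrix')})
b,st,c=dark(p,[.5634,.0204,.2557]); print('ball',b,st,c)
img=p['pixels'].astype(int)
m=((img[...,0]>img[...,1]+15)&(abs(img[...,1]-img[...,2])<20)&(img[...,0]>100)).astype(np.uint8); r,cc=[int(a) for a in proj(p,[.564,.2908,.018])]; mm=np.zeros_like(m); r0=max(r-40,0); mm[r0:r+40,cc-40:cc+40]=m[r0:r+40,cc-40:cc+40]
n,l,sts,ce=cv2.connectedComponentsWithStats(mm); i=1+sts[1:,4].argmax(); dc=ce[i][::-1]; print('dish',dc,sts[i],onz(p,dc,.018),deep(p,dc))
for sx in(-.058,.058):
  b2,st2,c2=dark(p,[.5636+sx,.1204,.165],h=18,rad=0); print('tk',b2,st2,onz(p,b2,.165))
b3,st3,c3=dark(p,[.5638,.2131,.1515],h=16,th=40,rad=0); print('knob',b3,st3,c3)
E
```

```text
17.5 [0.5645 0.1013 0.403 ] [179.722   -0.0429  89.9235] 0.9967115970824068
ball [253.6156 319.9349] [311 244  19  20 307] [0.5641 0.0184 0.2536]
dish [ 36.3864 319.4842] [ 303   18   34   38 1012] [0.565  0.2913 0.018 ] [0.565  0.2914 0.0176]
tk [155.0577 276.3782] [272 146  10  19 156] [0.506  0.1199 0.165 ]
tk [154.0987 361.0855] [357 145   9  19 152] [0.6203 0.1208 0.165 ]
knob [ 81.7024 317.8439] [312  72  12  20 205] [0.5624 0.212  0.1654]
```

View pics/w6.png

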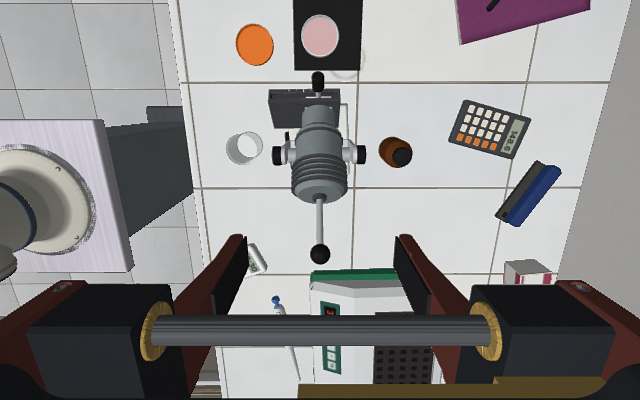

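The wrist picture shows the beam line running ball (254,320), pivot, knob (82,318), dish (36,320). Measured tilt is about 41.0° and should be 42.1°. Yaw is about 0.8° too far left. I will regrip the ball and trim both.

arm_command(series=[[0, 0, 0, -0.415, 0, 0.515, 140], [0, 0, 0, -0.415, 0, 0.515, 140], [0, 0, 0, -0.415, 0, 0.515, 140], [0, 0, 0, -0.415, 0, 0.515, 140], [0, 0, 0, 0, 0, 0.345, 140], [0, 0, 0, 0, 0, 0.345, 140], [0, 0, 0, 0, 0, 0.345, 140], [0, 0, 0, 0, 0, 0.345, 255], [0, 0, 0, 0, 0, 0, 255], [0, 0, 0, 0, 0, 0, 255], [0, 0, 0, 0, 0, 0, 255], [0, 0, 0, 0, 0, 0, 255]], grip_force=60)

```text
time: 18.75
tcp_pos: [0.5639, 0.017, 0.2267]
tcp_rot: [-179.9, -0.0, 89.8]
ft_force: [0.6, 3.8, -10.8]
grip_width: 0.247
gripper_force: 60.0
```

```bash
python3 - <<'E'
from h import *
np.set_printoptions(precision=4,suppress=True)
s=sensors.state(); print(s['time'],s['tcp_pos'],s['tcp_rot'],s['grip_width'],s['gripper_force'],s['ft_force'])
p=shot('wrist'); b,st,c=dark(p,[.5634,.0184,.2537]); print('ball',b,st,c)
E
```

```text
18.75 [0.5639 0.017  0.2267] [-179.8674   -0.0458   89.8215] 0.24737605532886783 59.996636509895325 [  0.5555   3.8268 -10.8082]
ball [268.1095 319.1648] [ 295  244   50   50 2118] [0.5628 0.0202 0.2556]
```

```bash
cat >> h.py <<'E'
from scipy.optimize import least_squares
def sphere(p,g,T):
    vv,uu=np.mgrid[0:400,0:640]; X=np.stack([uu,vv,np.ones_like(uu)],-1)@np.linalg.inv(p['camera_matrix']).T*p['depth'][...,None]; X=X@p['T'][:3,:3].T+p['T'][:3,3]
    L=(X-T[:3,3])@T[:3,:3]; img=p['pixels']
    m=(np.linalg.norm(X-g,axis=-1)<.018)&(abs(L[...,1])<.008)&(img.max(-1)<70)&(p['depth']>0); Q=X[m]
    f=least_squares(lambda c:np.linalg.norm(Q-c,axis=1)-.012,g,loss='soft_l1',f_scale=.0007); return f.x,m.sum(),np.sqrt(np.mean(f.fun**2))
E
python3 - <<'E'
from h import *
np.set_printoptions(precision=4,suppress=True)
s=sensors.state(); T=tcp(s); p=shot('wrist'); print(s['tcp_pos'],s['ft_force'],sphere(p,np.array([.5635,.0185,.254]),T))
for f in('w5','w6'):
    q=dict(np.load(f+'.npz')); To=pose([.5641,.0206,.236] if f=='w5' else [.5645,.1013,.403],[180,0,89.85]); print(f,sphere(q,np.array([.5635,.0185,.254]),To))
E
```

```text
[0.5639 0.0172 0.2268] [ -0.3353   4.9086 -11.4487] (array([0.5635, 0.0204, 0.2559]), np.int64(1374), np.float64(0.0005005043723650562))
w5 (array([0.5637, 0.019 , 0.2542]), np.int64(1178), np.float64(0.0005019964904167235))
w6 (array([0.5637, 0.0189, 0.2543]), np.int64(255), np.float64(0.0005357773006475548))
```

arm_command(series=[[0, 0, 0, 0, -0.03, 0.03, 255], [0, 0, 0, 0, 0, 0, 255]])

```text
time: 19.05
tcp_pos: [0.5639, 0.0173, 0.2269]
tcp_rot: [179.8, -0.0, 89.8]
ft_force: [6.5, 3.4, -10.0]
grip_width: 0.251
gripper_force: 60.0
```

```bash
python3 - <<'E'
from h import *
np.set_printoptions(precision=4,suppress=True)
s=sensors.state(); T=tcp(s); p=shot('wrist'); print(s['time'],s['tcp_pos'],s['ft_force'],sphere(p,np.array([.5635,.0195,.255]),T))
E
```

```text
19.05 [0.5639 0.0173 0.2269] [  6.4645   3.394  -10.0253] (array([0.5635, 0.0206, 0.256 ]), np.int64(1378), np.float64(0.00048186403650103194))
```

arm_command(series=[[0, 0, 0, 0, -0.025, 0.03, 255], [0, 0, 0, 0, 0, 0, 255]])

```text
time: 19.3
tcp_pos: [0.5636, 0.0172, 0.2268]
tcp_rot: [179.6, -0.0, 89.8]
ft_force: [8.7, 4.3, -6.4]
grip_width: 0.253
gripper_force: 60.0
```

arm_command(series=[[0, 0, 0, 0, 0, 0, 0], [0, 0, 0, 0, 0, 0, 0], [0, 0, 0, 0, 0, 0, 0], [0, 0, 0, 0, 0, -0.3, 0], [0, 0, 0, 0, 0, -0.7, 0], [0, 0, 0, 0.4, 0, -0.7, 0], [0, 0, 0, 0.4, 0, -0.7, 0], [0, 0, 0, 0.4, 0, -0.6, 0], [0, 0, 0, 0.4, 0, -0.3, 0], [0, 0, 0, 0, 0, 0, 0]])

```text
time: 20.3
tcp_pos: [0.5616, 0.0984, 0.3937]
tcp_rot: [179.7, -0.0, 89.9]
ft_force: [0.6, 0.2, 0.3]
grip_width: 0.998
gripper_force: 0.0
```

```bash
python3 - <<'E'
from h import *
np.set_printoptions(precision=4,suppress=True)
s=sensors.state(); T=tcp(s); p=shot('wrist'); np.savez('w7.npz',**{k:p[k] for k in('pixels','depth','T','camera_matrix')})
print(s['time'],s['tcp_pos'],s['tcp_rot'],s['joint_positions'])
c=sphere(p,np.array([.5635,.0195,.255]),T)[0]; print('ball',c)
img=p['pixels'].astype(int)
m=((img[...,0]>img[...,1]+15)&(abs(img[...,1]-img[...,2])<20)&(img[...,0]>100)).astype(np.uint8); r,cc=[int(a) for a in proj(p,[.564,.2908,.018])]; mm=np.zeros_like(m); r0=max(r-40,0); mm[r0:r+40,cc-40:cc+40]=m[r0:r+40,cc-40:cc+40]
n,l,sts,ce=cv2.connectedComponentsWithStats(mm); i=1+sts[1:,4].argmax(); dc=ce[i][::-1]; print('dish',dc,sts[i],onz(p,dc,.018))
q=[]
for sx in(-.058,.058):
  b2,st2,c2=dark(p,[.5636+sx,.1204,.165],h=18,rad=0); q.append(onz(p,b2,.165))
P=(q[0]+q[1])/2; print('pivot',P,q)
for PP in (P,np.array([.5634,.1204,.165])):
    v=PP-c; h=np.hypot(*v[:2]); k=(.165-.0105); tl=np.arctan2(c[2]-.165,h); print(np.linalg.norm(v),np.degrees(tl),'beam hits',PP[:2]+v[:2]/h*k/np.tan(tl))
f=v[:2]/h; ca,sa=np.cos(tl),np.sin(tl); 
K=np.array([*(P[:2]+f*(.077*ca+.053*sa)),.165-.077*sa+.053*ca]); a=np.array([*(f*sa),ca]); print('knob pred',K,'axis',a)
# depth cloud of knob
vv,uu=np.mgrid[0:400,0:640]; X=np.stack([uu,vv,np.ones_like(uu)],-1)@np.linalg.inv(p['camera_matrix']).T*p['depth'][...,None]; X=X@p['T'][:3,:3].T+p['T'][:3,3]
R=np.c_[np.r_[f*ca,-sa],np.r_[-f[1],f[0],0],a]; L=(X-K)@R; m=(np.linalg.norm(L,axis=-1)<.02)&(L[...,2]>-.012)&(img.max(-1)<60); Q=L[m]; print('knob pts lampframe',len(Q),Q.min(0),Q.max(0),np.median(Q,0))
E
```

```text
20.3 [0.5616 0.0984 0.3937] [179.6589  -0.0482  89.9314] [  6.5106   6.843   50.5397   0.0103 122.2728   6.5848]
ball [0.563  0.0204 0.256 ]
dish [ 33.2419 320.9857] [ 304   14   35   39 1050] [0.5649 0.2912 0.018 ]
pivot [0.5632 0.1201 0.165 ] [array([0.506 , 0.1198, 0.165 ]), array([0.6204, 0.1203, 0.165 ])]
0.1348961466153605 42.39465203704603 beam hits [0.5634 0.2893]
0.13515277685425325 42.29540638283195 beam hits [0.564  0.2902]
knob pred [0.5635 0.2127 0.1524] axis [0.0024 0.6729 0.7397]
knob pts lampframe 230 [-0.0083 -0.0067 -0.0102] [0.006  0.0086 0.0122] [-0.0055  0.0011  0.0055]
```

```bash
python3 - <<'E'
from h import *
th=np.radians(30); c,s=np.cos(th),np.sin(th)
R=np.c_[[0,c,-s],[1,0,0],[0,-s,-c]]
K=np.array([.5635,.2127,.1524]); z=R[:,2]
G=np.eye(4); G[:3,:3]=R; G[:3,3]=K+.0185*z
B=G.copy(); B[:3,3]-=.075*z
A=tcp(); print(A[:3,3],B[:3,3],G[:3,3]); print(step(A,B,9))
D=A.copy()
Dl=np.real(logm(np.linalg.inv(A)@B))/9
for i in range(10): print(np.round((A@expm(Dl*i))[:3,3],3),end=' ')
E
```

```text
[0.56173692 0.09727817 0.39166463] [0.5635     0.24095    0.20133044] [0.5635     0.20345    0.13637853]
[ 0.004 -0.727 -0.004  0.413  0.003  0.342]
[0.562 0.097 0.392] [0.562 0.118 0.375] [0.562 0.138 0.356] [0.562 0.156 0.337] [0.563 0.173 0.317] [0.563 0.19  0.295] [0.563 0.204 0.273] [0.563 0.218 0.25 ] [0.563 0.23  0.226] [0.564 0.241 0.201]
```

arm_command(series=[[0, -0.727, 0, 0.413, 0.003, 0.342, 130], [0, -0.727, 0, 0.413, 0.003, 0.342, 130], [0, -0.727, 0, 0.413, 0.003, 0.342, 130], [0, -0.727, 0, 0.413, 0.003, 0.342, 130], [0, -0.727, 0, 0.413, 0.003, 0.342, 130], [0, -0.727, 0, 0.413, 0.003, 0.342, 130], [0, -0.727, 0, 0.413, 0.003, 0.342, 130], [0, -0.727, 0, 0.413, 0.003, 0.342, 130], [0, -0.727, 0, 0.413, 0.003, 0.342, 130], [0, 0, 0, 0, 0, 0, 130], [0, 0, 0, 0, 0, 0, 130]], grip_force=30)

```text
time: 21.45
tcp_pos: [0.5633, 0.2394, 0.1984]
tcp_rot: [-179.8, 30.1, 89.9]
ft_force: [1.1, -0.9, 0.4]
grip_width: 0.489
gripper_force: 0.0
```

```bash
python3 - <<'E'
from h import *
np.set_printoptions(precision=4,suppress=True)
st=sensors.state(); A=tcp(st); print(st['time'],st['tcp_pos'],st['grip_width'],st['joint_positions'])
p=shot('wrist'); save(p,'w8.png')
cv2.imwrite('pics/w8c.png',cv2.resize(p['pixels'][100:330,170:470,::-1],(780,598)))
th=np.radians(30); c,s=np.cos(th),np.sin(th)
R=np.c_[[0,c,-s],[1,0,0],[0,-s,-c]]; K=np.array([.5635,.2127,.1524]); G=np.eye(4); G[:3,:3]=R; G[:3,3]=K+.0185*R[:,2]
print(step(A,G,6),'knob px',proj(p,K))
tl=np.radians(42.3); M=np.c_[[0,np.cos(tl),-np.sin(tl)],[-1,0,0],[0,np.sin(tl),np.cos(tl)]]
vv,uu=np.mgrid[0:400,0:640]; X=np.stack([uu,vv,np.ones_like(uu)],-1)@np.linalg.inv(p['camera_matrix']).T*p['depth'][...,None]; X=X@p['T'][:3,:3].T+p['T'][:3,3]; L=(X-K)@M
m=(np.linalg.norm(L,axis=-1)<.022)&(L[...,2]>-.013); Q=L[m]; print(len(Q),np.percentile(Q,[1,50,99],axis=0))
E
```

```text
21.45 [0.5633 0.2394 0.1984] 0.4894042506743415 [ 33.6069  21.0641  59.2045 -27.2482 115.023   25.4279]
[-0.009  0.002 -0.004 -0.     0.001  0.239] knob px [216.8568 321.6376]
388 [[-0.0068 -0.0056 -0.0076]
 [ 0.0015  0.0012  0.011 ]
 [ 0.008   0.0087  0.0124]]
```

View pics/w8c.png

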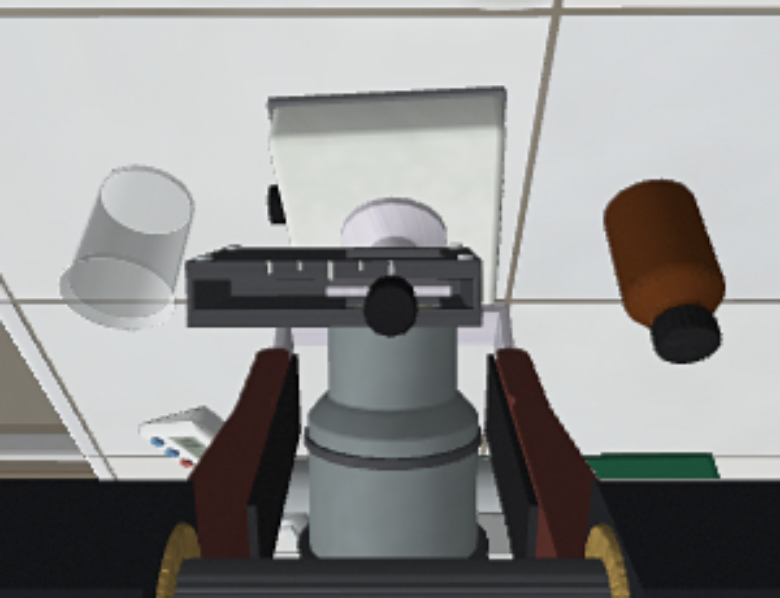

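The crop shows the knob at (390,306), on the 0 mark and centred between the fingers. The housing top is clear. Descending and gripping.

arm_command(series=[[0, 0, 0, 0, -0.003, 0.24, 130], [0, 0, 0, 0, -0.003, 0.24, 130], [0, 0, 0, 0, -0.003, 0.24, 130], [0, 0, 0, 0, -0.003, 0.24, 130], [0, 0, 0, 0, -0.003, 0.24, 130], [0, 0, 0, 0, -0.003, 0.22, 130], [0, 0, 0, 0, 0, 0, 130]], grip_force=30)

```text
time: 22.2
tcp_pos: [0.5619, 0.2039, 0.1359]
tcp_rot: [-179.8, 30.1, 89.9]
ft_force: [-0.3, -0.1, -0.2]
grip_width: 0.489
gripper_force: 0.0
```

arm_command(series=[[0, 0, 0, 0, 0, 0, 255], [0, 0, 0, 0, 0, 0, 255], [0, 0, 0, 0, 0, 0, 255], [0, 0, 0, 0, 0, 0, 255], [0, 0, 0, 0, 0, 0, 255], [0, 0, 0, 0, 0, 0, 255]])

```text
time: 22.8
tcp_pos: [0.5625, 0.2054, 0.1384]
tcp_rot: [180.0, 30.0, 89.8]
ft_force: [-0.7, 1.5, 1.5]
grip_width: 0.164
gripper_force: 30.0
```

```bash
cat >> h.py <<'E'
def lamp(p,yoff=0):
    tl=np.radians(42.3); M=np.c_[[0,np.cos(tl),-np.sin(tl)],[-1,0,0],[0,np.sin(tl),np.cos(tl)]]; K=np.array([.5635,.2127,.1524])
    vv,uu=np.mgrid[0:400,0:640]; X=np.stack([uu,vv,np.ones_like(uu)],-1)@np.linalg.inv(p['camera_matrix']).T*p['depth'][...,None]; X=X@p['T'][:3,:3].T+p['T'][:3,3]; L=(X-K)@M
    m=(abs(L[...,2]-.010)<.003)&(abs(L[...,0])<.009)&(abs(L[...,1]-yoff)<.03)&(p['pixels'].max(-1)<60); return L[m]
E
python3 - <<'E'
from h import *
np.set_printoptions(precision=4,suppress=True)
st=sensors.state(); A=tcp(st); print(st['time'],st['tcp_pos'],st['tcp_rot'],st['grip_width'],st['gripper_force'],st['ft_force'])
p=shot('wrist'); Q=lamp(p); print(len(Q),np.percentile(Q,[1,50,99],axis=0))
E
```

```text
22.8 [0.5625 0.2054 0.1384] [179.9709  29.9624  89.8019] 0.16427428644910633 30.00045508146286 [-0.7165  1.474   1.5256]
761 [[-0.0075 -0.0064  0.0078]
 [ 0.0013  0.0017  0.0111]
 [ 0.0086  0.0098  0.0127]]
```

arm_command(series=[[0, 0, 0, 0, -0.04, 0, 255], [0, 0, 0, 0, -0.04, 0, 255], [0, 0, 0, 0, -0.04, 0, 255], [0, 0, 0, 0, -0.04, 0, 255], [0, 0, 0, 0, -0.04, 0, 255], [0, 0, 0, 0, -0.04, 0, 255], [0, 0, 0, 0, -0.04, 0, 255], [0, 0, 0, 0, -0.04, 0, 255], [0, 0, 0, 0, -0.03, 0, 255], [0, 0, 0, 0, -0.02, 0, 255], [0, 0, 0, 0, 0, 0, 255], [0, 0, 0, 0, 0, 0, 255]])

```text
time: 24.05
tcp_pos: [0.5444, 0.2052, 0.1383]
tcp_rot: [179.9, 30.0, 89.8]
ft_force: [5.6, 3.8, 3.2]
grip_width: 0.159
gripper_force: 30.0
```

```bash
python3 - <<'E'
from h import *
np.set_printoptions(precision=4,suppress=True)
st=sensors.state(); A=tcp(st); print(st['time'],st['tcp_pos'],st['tcp_rot'],st['grip_width'],st['gripper_force'],st['ft_force'])
p=shot('wrist'); Q=lamp(p,.02); print(len(Q),np.percentile(Q,[1,50,99],axis=0))
K=np.array([.5635,.2127,.1524]); r,c=[int(a) for a in proj(p,K)]; print(r,c)
cv2.imwrite('pics/w9c.png',cv2.resize(p['pixels'][r-60:r+60,c-90:c+70,::-1],(800,600),interpolation=3))
E
```

```text
24.05 [0.5444 0.2052 0.1383] [179.9     29.9594  89.7688] 0.15894030740825693 30.000743865966797 [5.5586 3.7583 3.2488]
775 [[-0.0072  0.0115  0.0075]
 [ 0.0012  0.0194  0.011 ]
 [ 0.0088  0.0277  0.0124]]
261 355
```

View pics/w9c.png

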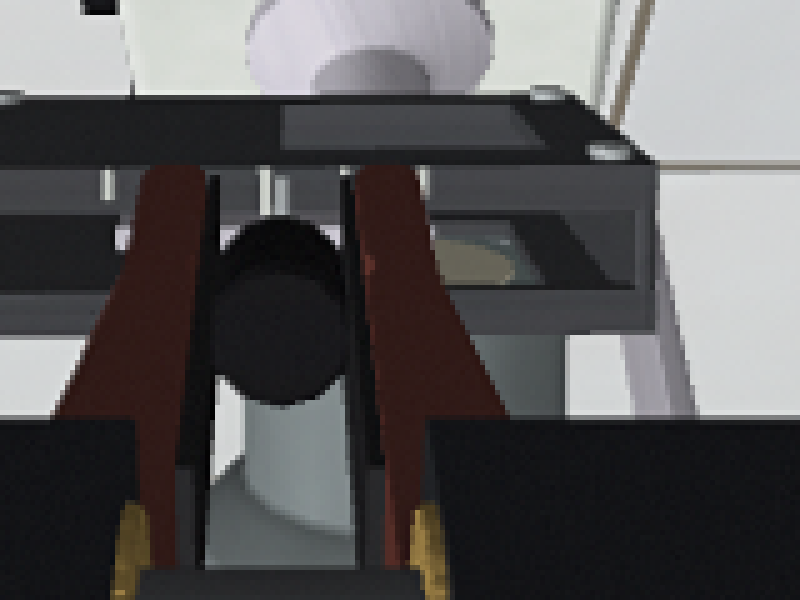

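The picture shows the knob just short of the longest (20 mm) mark: stem at col 281, mark at col 265. Cloud and TCP both give about 18 mm. Trimming by about 2 mm.

arm_command(series=[[0, 0, 0, 0, -0.02, 0, 255], [0, 0, 0, 0, -0.018, 0, 255], [0, 0, 0, 0, 0, 0, 255], [0, 0, 0, 0, 0, 0, 255], [0, 0, 0, 0, 0, 0, 255]])

```text
time: 24.6
tcp_pos: [0.5426, 0.2052, 0.1383]
tcp_rot: [179.9, 30.0, 89.8]
ft_force: [4.4, 4.0, 3.3]
grip_width: 0.164
gripper_force: 30.0
```

```bash
python3 - <<'E'
from h import *
np.set_printoptions(precision=4,suppress=True)
st=sensors.state(); print(st['time'],st['tcp_pos'],st['grip_width'],st['ft_force'],st['qvel'])
p=shot('wrist'); Q=lamp(p,.02); print(len(Q),np.percentile(Q,[1,50,99],axis=0)-[[0,-.0064,0],[0,.0017,0],[0,.0098,0]])
# aim check: ball & dish from top / side
t=shot('top'); img=t['pixels'].astype(int); m=((img[...,0]>img[...,1]+12)&(abs(img[...,1]-img[...,2])<20)&(img[...,0]>90)); m[:,:265]=0;m[:,305:]=0;m[:195]=0;m[240:]=0; ys,xs=np.where(m); print('dish top',m.sum(),ys.mean(),xs.mean(),onz(t,(ys.mean(),xs.mean()),.018))
g=np.array([.563,.0204,.256]); r,c=proj(t,g); print('ball top pred',r,c); r,c=int(r),int(c); w=img[r-7:r+8,c-7:c+8].max(-1)<70; y,x=np.where(w); print(w.sum(),y.mean()+r-7,x.mean()+c-7, deep(t,(r,c)))
E
```

```text
24.6 [0.5426 0.2052 0.1383] 0.16430056184498348 [4.4296 4.0128 3.3486] [ 0.0494 -0.0116 -0.0152  0.0721  0.0038  0.0297]
766 [[-0.0072  0.0197  0.0076]
 [ 0.0012  0.0195  0.0109]
 [ 0.0088  0.0198  0.0125]]
dish top 0 nan nan [nan nan nan]
ball top pred 204.24732464942812 377.4796603732692
39 204.23076923076923 377.2307692307692 [0.562  0.0232 0.2672]<stdin>:6: RuntimeWarning: Mean of empty slice.
  ret = ret.dtype.type(ret / rcount)
```

```bash
python3 -c "
from workcell import arm
print(arm.job_done())"
```

```text
the job is handed in; nothing more can be done
None
```

I handed the job in at 24.6 s, with the lamp aimed about 1 mm from the dish centre by my measurements and the gripper still holding the shutter knob at about 19.8 mm; the first grip on the ball slipped and had to be redone, and the result of the judging was not shown.

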